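# Load the end-drilling jig and clamp it through the guard window

### The arm

A 6-joint arm with a two-finger parallel gripper is mounted at the origin on a cart in front of the work surface, level with it; the furniture and walls round the work are solid. World frame = base frame: x ahead of the robot, y to its left, z up, the work surface at z = 0. Lengths are in mm, angles in rad, forces in N, time in s.
With the tool pointing down it reaches from about 300 to 775 mm from the base axis. Payload 14.6 kg.
Tool frame: the origin (TCP) lies at the very end of the fingers, on their centre line; the grasp point (between the pads) lies 19 mm behind it; z points along the fingers, y is the line along which they close (so a half turn about z gives the same grasp; the last joint's range is limited). The gripper opens to 94 mm and grips with 3 to 60 N. Pads are 16 mm wide; open, the fingers measure 119 mm over their backs; the gripper's body (75 mm by 177 mm) begins 78 mm behind the grasp point.
Start: joints at [1.266, 0.3, 1.521, -0, 1.321, -0.067], TCP at [129.559, 534.513, 205.446] pointing down, gripper open.
Joint ranges: [-3.03, 3.03], [-0.79, 2.21], [0.23, 2.52], [-1.04, 4.18], [0, 3.07], [-2.55, 2.55]. Speed limits (rad/s): [2.22, 2.22, 2.57, 3.14, 3.14, 3.14].

### API

Orientations are given as [roll, pitch, yaw] about the fixed x, y, z axes, in that order (R = Rz(yaw) Ry(pitch) Rx(roll)).
In Python, from cell import manip gives the robot as it stands. The module is installed in compiled form; this text tells all that it offers.
- The arm moves only by the shell command python3 -m inch 'ROWS' [FORCE]. ROWS is JSON, a list of rows, each an object of numbers: "gripper": the opening, from 0 (shut) to 1 (fully open); "dx", "dy", "dz": the shift along the world's x, y, z in m; "wx", "wy", "wz": the turn, a rotation vector about the world's x, y, z in degrees. A call has exactly 5 rows; each row is the pose to reach, as a shift and turn from the pose commanded when the call began; what a row does not reach only later rows make up. A row lasts 1/12 s, in which the tool goes at most 41.7 mm and 7.16 degrees, less where a joint would pass 70% of its speed; a pose out of reach is approached as far as the arm can. A call with a gripper value outside its range is refused whole. The fingers move at their own pace and stop on an object; FORCE is the grip in N (left out, the last holds). Time passes only in rows, so rows that repeat a pose let the fingers close, or fill a call up. It gives the time, the measured TCP pose, the force, the opening and the grip force at its end, in the units of the state.
- manip.read_state(): the state, without advancing time (a new reading comes with each control period).
- manip.camera(name): name is "scene" or "top"; returns the picture (480x640x3 uint8, blue, green, red); there is no depth.
- manip.camera_info(name): a dict with "camera_matrix" (3x3 intrinsics, pixels), "D" ([k1, k2, p1, p2, k3] as OpenCV has them; the pictures are not rectified), "R" (3x3) and "t" (3): a world point X has camera coordinates R X + t. Camera axes: x right, y down, z forward; pixel columns grow to the right and rows downward; lengths in mm; the calibration is good to about 2 mm. A picture is of the moment at which its call begins. camera_info takes no time and is no camera call.
- manip.sign_off(): hands the job in; it is judged then, once.
The state is a dict: "clock": time; "joints": joint angles; "qd": joint speeds; "effort": joint torques, N m; "eef_pos": TCP position; "eef_rot": TCP orientation; "wrist_force": force on the tool from outside, world axes, zero at the start; "moment": the same for the moment, N m; "finger_gap": finger opening in mm; "finger_force": force on a finger pad.
Only numpy, scipy, OpenCV 4.12 (cv2) and the standard library are available. Lean on these libraries where they do the work, as an engineer would, in place of code of your own. Each camera call takes 0.05 s, during which the arm holds its last target. There are 200 camera calls.

### The job

Make the drilling jig ready: with the fingertips, push the wooden block along its channel until its end sits fully home against the steel guide block, then reach down through the window of the grey guard and press the clamp lever fully down with them, so that the clamp holds the block. Never touch the guard, do not lift the block, and leave the things lying round the jig where they are.

Things in the scene. Friction and masses are not known exactly. Their poses are not given: they have to be found in the camera images.
- jig: fixed drilling jig: metal plate on the bench, 12 mm thick, x -145..+100, y -90..+135 mm in its frame. Origin on the bench (underside); +x roughly away from the robot, +y roughly left, z up; turned by up to 0.2 rad. It carries a channel along y at x = +55 mm, a steel guide block at the channel's right end and a toggle clamp on y = 0 (bracket x -20..+10 mm, 77 mm high)
- stop_face (a point): point of the guide block's face that the block must meet, 31 mm above the bench, mid-channel; axes as the jig's. Push toward it, in the jig's -y direction. The guide block reaches from here 32 mm in -y and is 58 mm high
- workpiece: loose rectangular wooden block, 48 (x) x 110 (y) x 38 (z) mm, 0.08 to 0.18 kg, lying in the channel on the jig's plate (underside 12 mm, top 50 mm above the bench), 20 to 45 mm short of the guide block, its axes along the jig's. Origin: centre of the underside
- block_front_end (a point): centre of the block's right end (its -y end), which must meet stop_face; 19 mm above the block's underside
- block_back_end (a point): centre of the block's left end (its +y end), where it is pushed; 19 mm above the block's underside. It always stands clear of the rails, with bare plate beside it
- guard: fixed folded-steel guard painted grey: a hood on the jig's plate over the lever, open toward the clamp. Must not be touched. Origin on the plate's top (12 mm above the bench), axes parallel to the jig's. In its frame: x -137..-20 mm, y -73..+73 mm (3 mm high foot flanges to 90 mm), flat top 64 mm above the plate = 76 mm above the bench
- guard_window (a point): centre of the square window in the guard's flat top, at the top surface (76 mm above the bench); axes as the guard's. The opening is 84 x 84 mm clear inside its black rubber edge trim (6 mm thick, 1.5 mm proud of the top). The guard is bolted through slots: the window's centre may lie up to about 15 mm off lever_grip in x and 6 mm in y
- lever_grip (a point): place to press: top of the lever's rubber sleeve, 62 mm from its pin. The sleeve is a round bar 15 mm thick, reaching from 45 to 88 mm from the pin and pointing from the clamp toward the robot (jig -x). Raised, this point is about 62 mm above the bench, below the window; fully down it is 37.5 mm above the bench, the lever level, and about 9 mm nearer the robot
- clamp_lever (a joint): clamp lever: 0 = fully raised (open), 0.42 rad = fully down on its stop (closed, locked at dead centre). Its pin lies across the jig (along y), 10 mm in front (-x) of the jig's origin, 30 mm above the bench. It stays where it is left: stiff, about 6 N straight down at lever_grip moves it. Starts at 0 to 0.08 rad
- clamp_pad: rubber-faced pad, 16 mm across, on a sprung spindle at the end of the clamp's arm, over the channel at jig x = +55 mm, y = 0. It comes down about 18 mm as the lever is pressed and bears on the block's top with about 5 N when the lever is fully down. The open arm stands up to 100 mm above the bench, within 11 mm of y = 0. Origin: centre of its lower face
- bit_case: bystander: blue sheet-steel drill-bit case, 115 x 190 x 38 mm, lying behind the jig to the left; leave alone. Origin: centre of the underside
- tape_measure: bystander: yellow tape measure, 68 x 71 x 35 mm, behind the jig to the right; leave alone. Origin: centre of the underside
- pliers: bystander: combination pliers with red handles, 180 x 66 x 14 mm, lying just left of the jig; leave alone. Origin: centre of the underside
- glue_bottle: bystander: upright bottle with red cap, 53 mm across, 172 mm high, behind the jig; leave alone. Origin: centre of the underside
- jig_plate (a point): point on the plate's top (12 mm above the bench), mid-channel (jig x = +55 mm), 150 mm left of stop_face, on bare plate. The channel is 51 mm wide between a front rail (10 mm thick, top 26 mm above the bench) and a rear fence (12 mm thick, top 40 mm above the bench); both end 48 mm before this point

How it is judged:
By the outcome, as a careful person would: the job done as asked, in the order asked, and still so for the second after the job is handed in, with the robot touching nothing.
It also fails if it takes over 51 s, if anything falls off the work surface, if the arm or the gripper's body presses on something with over 40 N, if the wrist force passes 120 N, or if a joint passes its speed limit or range.

## Working session

There is one attempt and no reset: what is moved stays moved. The work goes in short steps, Python scripts to look and compute and a shell command to move; the robot and the scene stay as the last step left them, time stands still between calls to the robot, and variables do not carry over. Pictures are saved under pics/ and viewed, at most 10 in all, crops included, and the job is handed in when it is done.

```bash
mkdir -p pics; python3 - <<'E'
from cell import manip
import cv2
for n in("scene","top"):
    cv2.imwrite(f"pics/{n}0.png",manip.camera(n)); print(n,manip.camera_info(n))
print(manip.read_state())
E
```

```text
scene {'camera_matrix': array([[506.89852775,   0.        , 320.85082781],
       [  0.        , 506.89852775, 240.00769403],
       [  0.        ,   0.        ,   1.        ]]), 'D': array([-0.05424059,  0.        ,  0.        ,  0.        ,  0.        ]), 'R': array([[-0.8956254 , -0.44428012, -0.02168688],
       [-0.2579515 ,  0.55848893, -0.78838514],
       [ 0.36237573, -0.70050359, -0.6147996 ]]), 't': array([524.6373624 , 291.08727381, 595.56257244])}
top {'camera_matrix': array([[473.38069591,   0.        , 318.18824158],
       [  0.        , 473.38069591, 240.46326879],
       [  0.        ,   0.        ,   1.        ]]), 'D': array([-0.09589393,  0.        ,  0.        ,  0.        ,  0.        ]), 'R': array([[ 3.01323356e-02, -9.99532860e-01,  5.10920720e-03],
       [-9.82028816e-01, -3.05566397e-02, -1.86240963e-01],
       [ 1.86310083e-01,  5.94486505e-04, -9.82490814e-01]]), 't': array([-127.31603852,  648.05823773,  825.20911282])}
{'clock': 0.1, 'joints': array([ 1.26639702e+00,  3.00423861e-01,  1.52149602e+00, -1.35900052e-05,
        1.32070635e+00, -6.65598405e-02]), 'qd': array([-0.00180587, -0.00142591, -0.00049055,  0.00033658,  0.00196233,
       -0.00066455]), 'effort': array([ 2.06718294e-03, -5.32649946e+01, -3.53284550e+01,  7.10594212e-02,
        2.34706578e-02, -4.55282395e-05]), 'eef_pos': array([129.49809961, 534.30220941, 204.9482268 ]), 'eef_rot': array([-3.14056049e+00, -5.56094913e-05,  2.90375653e+00]), 'wrist_force': array([ 0.62515191, -0.25475226, -0.7662323 ]), 'moment': array([-0.02316297,  0.03023634, -0.01664002]), 'finger_force': 0.0, 'finger_gap': 94.12602512398395}
```

View pics/top0.png

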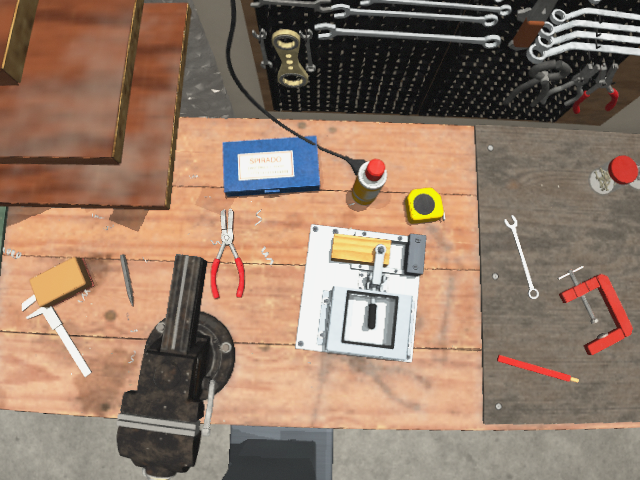

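View pics/scene0.png

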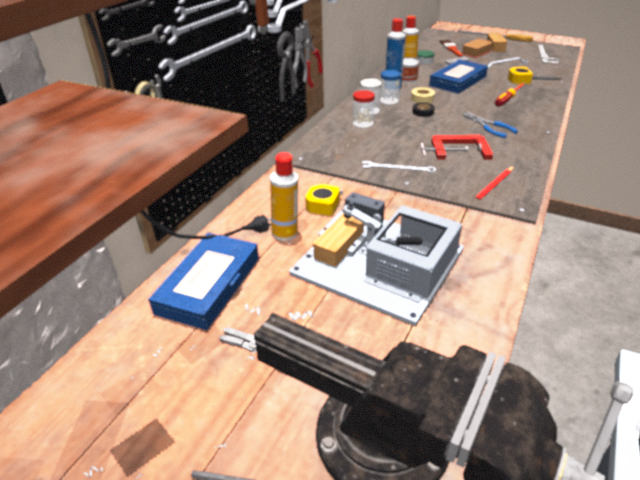

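The top picture shows the jig's plate at about (298–425, 225–362), with the block at (333–390, 235–262), the guide block at (413, 255), the window at (371, 318) and the pliers at (228, 255). The scene picture shows the same jig at about (292–462, 195–320). Next I'll enlarge both.

```bash
python3 - <<'E'
import cv2
for n,(x,y,w,h) in {"top":(290,215,150,150),"scene":(285,185,185,140)}.items():
    i=cv2.imread(f"pics/{n}0.png")[y:y+h,x:x+w]; k=4 if n=="top" else 4
    cv2.imwrite(f"pics/{n}0c.png",cv2.resize(i,None,fx=k,fy=k,interpolation=cv2.INTER_CUBIC))
E
cat > h.py <<'E'
import numpy as np,cv2
from cell import manip
I={n:manip.camera_info(n) for n in("top","scene")}
def ray(n,p,z):
    c=I[n];K,D,R,t=c["camera_matrix"],c["D"],c["R"],c["t"]
    u=cv2.undistortPoints(np.array([[p]],float),K,D)[0,0]
    d=R.T@np.r_[u,1];o=-R.T@t
    return o+d*(z-o[2])/d[2]
def proj(n,X):
    c=I[n];return cv2.projectPoints(np.array(X,float).reshape(-1,1,3),cv2.Rodrigues(c["R"])[0],c["t"],c["camera_matrix"],c["D"])[0][:,0]
E
python3 -c "
from h import *
for n in I: print(n,-I[n]['R'].T@I[n]['t'],proj(n,[[129.5,534.5,205],[0,0,0]]))"
```

```text
top [ 486.50341545 -107.94465769  932.10584735] [[-90.3314474  530.6215222 ]
 [249.63955788 589.38662263]]
scene [329.14752436 487.71065199 607.01825988] [[622.34829998 953.4742038 ]
 [742.80228788 474.12121509]]
```

View pics/top0c.png

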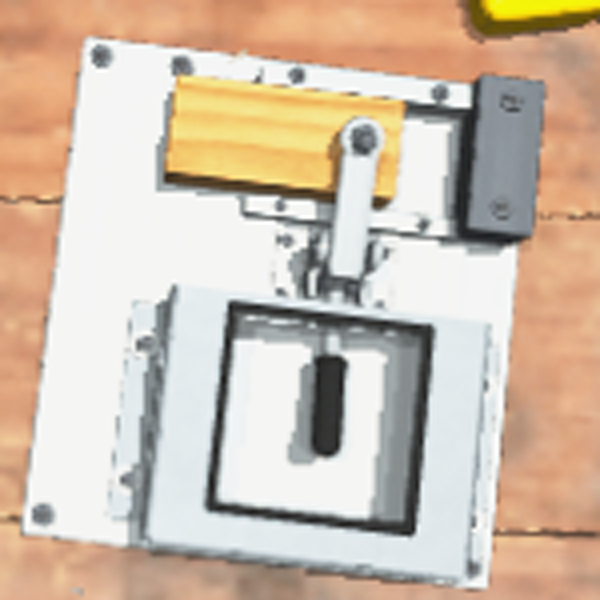

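View pics/scene0c.png

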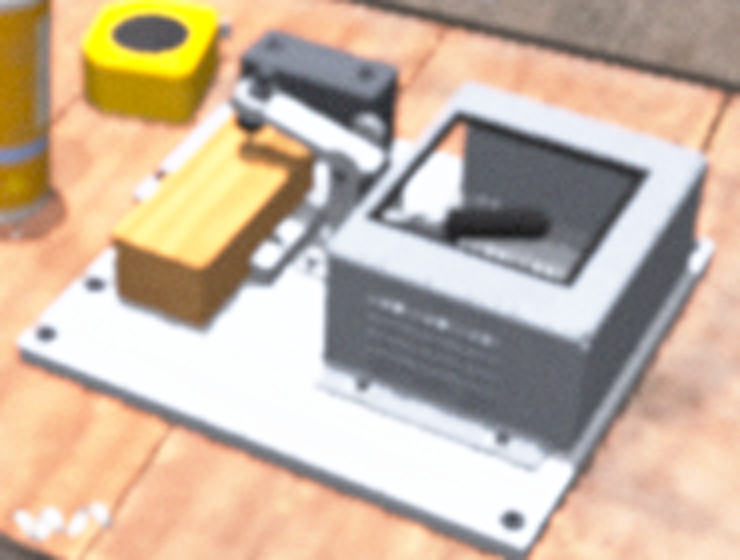

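The top crop, at 4x with its offset at (290, 215), gives:
- **Plate corners:** (85,38), (22,533) and (487,587).
- **Block top:** (178,76), (406,102) and (166,180).
- **Guide block top, left edge:** (482,75) to (467,228).
- **Window trim, outer corners:** (228,300), (434,325), (413,535) and (206,510).
- **Sleeve:** from (333,355) to (326,455).

The scene crop, with its offset at (285, 185), gives:
- **Plate corners:** (20,350), (525,553).
- **Block top:** (113,240), (203,268) and (313,165).
- **Guard top:** (330,252), (582,347) and (706,160).

```bash
cat > m.py <<'E'
from h import *
from scipy.optimize import least_squares
T=lambda x,y:(x/4+290-.375,y/4+215-.375)
S=lambda x,y:(x/4+285-.375,y/4+185-.375)
def show(name,n,pts,z):
    P=np.array([ray(n,p,z)[:2] for p in pts]);print(name,n,P.round(1).tolist());return P
a=show("plate TL BL BR","top",[T(85,38),T(22,533),T(487,587)],12)
b=show("plate TL BL","scene",[S(20,350),S(525,553)],12)
fl=[([100,135],a[0]),([-145,135],a[1]),([-145,-90],a[2])]
fs=[([100,135],b[0]),([-145,135],b[1])]
def R(y):return np.array([[np.cos(y),-np.sin(y)],[np.sin(y),np.cos(y)]])
def fit(f):
    r=least_squares(lambda q:np.r_[tuple(q[:2]+R(q[2])@np.array(l)-w for l,w in f)],[480,-180,-.1],x_scale=[1,1,.01])
    print("fit",r.x.round(3),r.fun.round(1));return r.x
ft=fit(fl);fit(fs);q=fit(fl+fs)
J=lambda P:((P-q[:2])@R(q[2])).round(1).tolist()
bt=show("block BL-far,FR-far,BL-near","top",[T(178,76),T(406,102),T(166,180),T(395,203)],50);print(J(bt))
bs=show("block far-left near-left near-right","scene",[S(113,240),S(203,268),S(313,165)],50);print(J(bs))
for z in(58,70):g=show("guide","top",[T(482,75),T(467,228)],z);print(J(g))
w=show("win","top",[T(228,300),T(434,325),T(413,535),T(206,510)],77);print(w.mean(0),J(w),J(w.mean(0)[None]))
w=show("guardtop","scene",[S(330,252),S(582,347),S(706,160)],76);print(J(w))
w=show("guardtop","top",[T(173,285),T(493,323),T(472,578),T(147,548)],76);print(J(w))
l=show("sleeve","top",[T(333,355),T(326,455)],56);print(J(l))
for n in I:print(n,J(q[:2]) and proj(n,[[*(q[:2]+R(q[2])@np.array([-10-57,0])),62]]))
E
python3 m.py
```

```text
plate TL BL BR top [[693.6, -91.8], [451.4, -69.7], [431.9, -292.1]]
plate TL BL scene [[689.0, -84.2], [449.7, -63.0]]
fit [ 5.83343e+02 -2.16648e+02 -9.00000e-02] [ 1.4  0.7 -0.4  0.5 -1.  -1.2]
fit [ 5.79811e+02 -2.10074e+02 -8.90000e-02] [ 2.4 -0.2 -2.4  0.2]
fit [ 5.82479e+02 -2.13774e+02 -8.30000e-02] [-0.3  4.3 -2.2  2.5 -1.4  0.7  4.4 -3.3 -0.5 -4.2]
block BL-far,FR-far,BL-near top [[668.0, -137.3], [658.7, -246.1], [617.8, -132.9], [610.1, -241.0]]
[[78.8, 83.3], [78.7, -25.9], [28.5, 83.6], [29.8, -24.8]]
block far-left near-left near-right scene [[664.4, -129.2], [620.0, -128.2], [605.8, -217.6]]
[[74.6, 91.1], [30.3, 88.4], [23.5, -1.9]]
guide top [[671.3, -281.0], [598.3, -273.6]]
[[94.1, -59.6], [20.7, -58.3]]
guide top [[668.8, -278.6], [596.7, -271.3]]
[[91.4, -57.5], [19.0, -56.2]]
win top [[559.9, -161.5], [551.3, -254.9], [457.7, -245.9], [466.3, -153.7]]
[ 508.81707671 -203.99585663] [[-26.8, 50.2], [-27.7, -43.6], [-121.6, -42.4], [-120.7, 50.3]] [[-74.2, 3.6]]
guardtop scene [[562.9, -131.2], [450.5, -117.6], [437.1, -260.6]]
[[-26.4, 80.7], [-139.5, 84.9], [-141.0, -58.7]]
guardtop top [[566.1, -136.5], [552.9, -282.0], [439.5, -272.6], [449.0, -128.0]]
[[-22.8, 75.6], [-23.8, -70.4], [-137.6, -70.5], [-140.2, 74.4]]
sleeve top [[537.8, -211.8], [492.1, -209.1]]
[[-44.7, -1.7], [-90.5, -2.9]]
top [[371.18156226 315.26670942]]
scene [[408.35181113 235.9692736 ]]
```

```bash
python3 - <<'E'
from h import *
def tri(a,b):
    P=[];U=[]
    for n,p in(("top",a),("scene",b)):
        c=I[n];P.append(np.c_[c["R"],c["t"]]);U.append(cv2.undistortPoints(np.array([[p]],float),c["camera_matrix"],c["D"])[0,0])
    X=cv2.triangulatePoints(P[0],P[1],U[0],U[1])[:,0];X=X[:3]/X[3];return X.round(0),(proj("top",X)-a).round(1)
print("shelf corner",tri((169,207),(245,125)), tri((122,162),(245,125)))
print("vise jaw",tri((204,258),(272,316)),tri((176,257),(258,345)))
print("bottle cap",tri((375,167),(285,158)))
print("bottle base",ray("top",(367,200),0))
print("pliers",ray("top",(243,297),5),ray("top",(228,215),5))
for z in(100,150,200): print("vise pix",z,ray("top",(122,470),z),ray("top",(205,260),z),ray("top",(225,370),z))
E
```

```text
shelf corner (array([629.,  77., 374.]), array([[-0.1, -0.3]])) (array([642., 114., 404.]), array([[ 9.3, 26.7]]))
vise jaw (array([607.,  95., 107.]), array([[-0.4, -1.3]])) (array([604., 144., 103.]), array([[0.4, 1. ]]))
bottle cap (array([ 758., -202.,  166.]), array([[0.8, 2.2]]))
bottle base [ 750.41110023 -204.46545896    0.        ]
pliers [545.29462389  36.14792037   5.        ] [708.96404076  76.25392326   5.        ]
vise pix 100 [236.58720327 214.23446552 100.        ] [602.5778653   93.22556739 100.        ] [412.99115709  45.70354199 100.        ]
vise pix 150 [251.60429593 194.87520226 150.        ] [595.60312463  81.13754843 150.        ] [417.40839911  36.4710507  150.        ]
vise pix 200 [266.62138858 175.515939   200.        ] [588.62838397  69.04952948 200.        ] [421.82564114  27.23855942 200.        ]
```

```bash
python3 -m inch '[{"gripper":0,"dx":0.01,"dy":-0.01,"dz":0.03},{"gripper":0,"dx":0.03,"dy":-0.03,"dz":0.05},{"gripper":0,"dx":0.055,"dy":-0.06,"dz":0.06},{"gripper":0,"dx":0.08,"dy":-0.09,"dz":0.06,"wz":3},{"gripper":0,"dx":0.105,"dy":-0.12,"dz":0.06,"wz":8.5}]' 20
python3 -m inch '[{"gripper":0,"dx":0.025,"dy":-0.03},{"gripper":0,"dx":0.05,"dy":-0.06},{"gripper":0,"dx":0.075,"dy":-0.09},{"gripper":0,"dx":0.1,"dy":-0.12},{"gripper":0,"dx":0.125,"dy":-0.15}]'
python3 -m inch '[{"gripper":0,"dx":0.02,"dy":-0.035},{"gripper":0,"dx":0.04,"dy":-0.07},{"gripper":0,"dx":0.05,"dy":-0.105},{"gripper":0,"dx":0.06,"dy":-0.14},{"gripper":0,"dx":0.07,"dy":-0.175}]'
```

```text
validation failed for argument at $[0]...
validation failed for argument at $[0]...
validation failed for argument at $[0]...
```

```bash
python3 -m inch '[{"gripper":0,"dx":0.01,"dy":-0.01,"dz":0.03,"wx":0,"wy":0,"wz":0},{"gripper":0,"dx":0.03,"dy":-0.03,"dz":0.05,"wx":0,"wy":0,"wz":0},{"gripper":0,"dx":0.055,"dy":-0.06,"dz":0.06,"wx":0,"wy":0,"wz":0},{"gripper":0,"dx":0.08,"dy":-0.09,"dz":0.06,"wx":0,"wy":0,"wz":3},{"gripper":0,"dx":0.105,"dy":-0.12,"dz":0.06,"wx":0,"wy":0,"wz":8.5}]' 20
```

```text
clock: 0.52
eef_pos: [235.2, 413.2, 265.8]
eef_rot: [3.141, 0.0, 3.054]
wrist_force: [0.4, 0.7, -0.6]
finger_gap: 64.0
finger_force: 0.0
```

```bash
python3 -m inch '[{"gripper":0,"dx":0.025,"dy":-0.03,"dz":0,"wx":0,"wy":0,"wz":0},{"gripper":0,"dx":0.05,"dy":-0.06,"dz":0,"wx":0,"wy":0,"wz":0},{"gripper":0,"dx":0.075,"dy":-0.09,"dz":0,"wx":0,"wy":0,"wz":0},{"gripper":0,"dx":0.1,"dy":-0.12,"dz":0,"wx":0,"wy":0,"wz":0},{"gripper":0,"dx":0.125,"dy":-0.15,"dz":0,"wx":0,"wy":0,"wz":0}]'
python3 -m inch '[{"gripper":0,"dx":0.02,"dy":-0.035,"dz":0,"wx":0,"wy":0,"wz":0},{"gripper":0,"dx":0.04,"dy":-0.07,"dz":0,"wx":0,"wy":0,"wz":0},{"gripper":0,"dx":0.06,"dy":-0.105,"dz":0,"wx":0,"wy":0,"wz":0},{"gripper":0,"dx":0.08,"dy":-0.14,"dz":0,"wx":0,"wy":0,"wz":0},{"gripper":0,"dx":0.1,"dy":-0.17,"dz":0,"wx":0,"wy":0,"wz":0}]'
python3 -m inch '[{"gripper":0,"dx":0.025,"dy":-0.03,"dz":0,"wx":0,"wy":0,"wz":0},{"gripper":0,"dx":0.05,"dy":-0.06,"dz":-0.01,"wx":0,"wy":0,"wz":0},{"gripper":0,"dx":0.08,"dy":-0.09,"dz":-0.03,"wx":0,"wy":0,"wz":0},{"gripper":0,"dx":0.11,"dy":-0.12,"dz":-0.05,"wx":0,"wy":0,"wz":0},{"gripper":0,"dx":0.13,"dy":-0.14,"dz":-0.07,"wx":0,"wy":0,"wz":0}]'
```

```text
clock: 0.93
eef_pos: [360.3, 262.8, 265.4]
eef_rot: [3.142, -0.0, 3.052]
wrist_force: [0.1, 0.5, 0.6]
finger_gap: 31.0
finger_force: 0.0
clock: 1.35
eef_pos: [460.0, 92.2, 265.4]
eef_rot: [-3.141, -0.0, 3.052]
wrist_force: [0.2, 1.1, 0.7]
finger_gap: 0.5
finger_force: 0.0
clock: 1.77
eef_pos: [588.9, -45.4, 196.8]
eef_rot: [-3.142, 0.001, 3.052]
wrist_force: [-0.4, 0.1, 0.4]
finger_gap: 0.3
finger_force: 0.0
```

```bash
python3 -m inch '[{"gripper":0,"dx":0.03,"dy":-0.025,"dz":-0.02,"wx":0,"wy":0,"wz":0},{"gripper":0,"dx":0.059,"dy":-0.052,"dz":-0.05,"wx":0,"wy":0,"wz":0},{"gripper":0,"dx":0.059,"dy":-0.052,"dz":-0.08,"wx":0,"wy":0,"wz":0},{"gripper":0,"dx":0.059,"dy":-0.052,"dz":-0.11,"wx":0,"wy":0,"wz":0},{"gripper":0,"dx":0.059,"dy":-0.052,"dz":-0.12,"wx":0,"wy":0,"wz":0}]'
python3 - <<'E'
from h import *
s=manip.read_state();p=s["eef_pos"];print(p)
cv2.imwrite("pics/a.png",0) if 0 else None
o=[]
for n in("top","scene"):
    i=manip.camera(n);cv2.imwrite(f"pics/{n}1.png",i);u=proj(n,p)[0];print(n,u)
    x,y=int(u[0])-50,int(u[1])-70
    print("crop off",x,y);o.append(cv2.resize(i[y:y+140,x:x+100],None,fx=4,fy=4,interpolation=cv2.INTER_CUBIC))
cv2.imwrite("pics/tip1.png",np.hstack(o))
E
```

```text
clock: 2.18
eef_pos: [644.4, -95.6, 71.4]
eef_rot: [3.141, -0.008, 3.051]
wrist_force: [0.6, -0.0, 0.5]
finger_gap: 0.8
finger_force: 0.0
[644.41801413 -95.64174324  71.4196349 ]
top [311.7311135  243.08285427]
crop off 261 173
scene [313.96470521 249.01178681]
crop off 263 179
```

View pics/tip1.png

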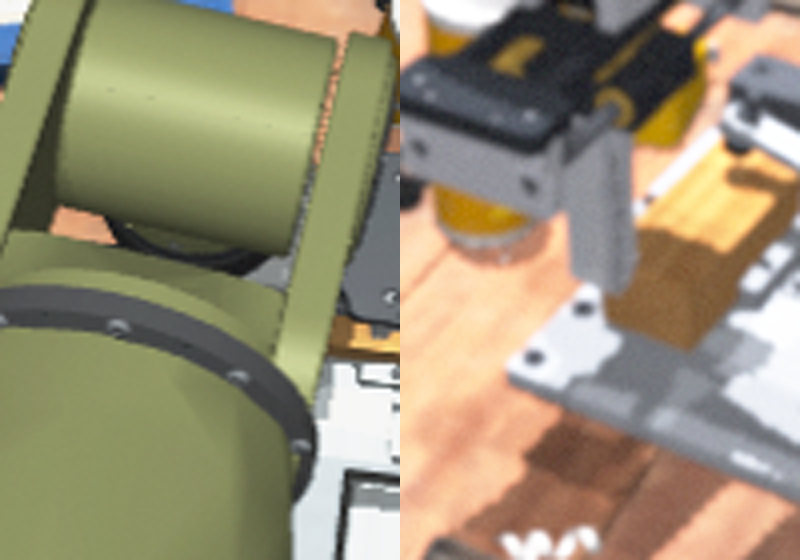

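The left half of the crop shows the arm hiding the tip from the top camera. In the scene camera the tip's bottom is at about (313.5, 248), within about 1 px of the prediction (314, 249), so the calibration holds. The fingers stand clear of the block's left end, so I'll descend and push.

```bash
python3 -m inch '[{"gripper":0,"dx":0,"dy":0,"dz":-0.01,"wx":0,"wy":0,"wz":0},{"gripper":0,"dx":0,"dy":0,"dz":-0.03,"wx":0,"wy":0,"wz":0},{"gripper":0,"dx":0,"dy":0,"dz":-0.045,"wx":0,"wy":0,"wz":0},{"gripper":0,"dx":0,"dy":0,"dz":-0.05,"wx":0,"wy":0,"wz":0},{"gripper":0,"dx":0,"dy":0,"dz":-0.05,"wx":0,"wy":0,"wz":0}]'
python3 -m inch '[{"gripper":0,"dx":0,"dy":-0.004,"dz":0,"wx":0,"wy":0,"wz":0},{"gripper":0,"dx":-0.001,"dy":-0.01,"dz":0,"wx":0,"wy":0,"wz":0},{"gripper":0,"dx":-0.001,"dy":-0.015,"dz":0,"wx":0,"wy":0,"wz":0},{"gripper":0,"dx":-0.002,"dy":-0.02,"dz":0,"wx":0,"wy":0,"wz":0},{"gripper":0,"dx":-0.002,"dy":-0.024,"dz":0,"wx":0,"wy":0,"wz":0}]'
python3 -m inch '[{"gripper":0,"dx":0,"dy":-0.003,"dz":0,"wx":0,"wy":0,"wz":0},{"gripper":0,"dx":-0.001,"dy":-0.006,"dz":0,"wx":0,"wy":0,"wz":0},{"gripper":0,"dx":-0.001,"dy":-0.009,"dz":0,"wx":0,"wy":0,"wz":0},{"gripper":0,"dx":-0.001,"dy":-0.012,"dz":0,"wx":0,"wy":0,"wz":0},{"gripper":0,"dx":-0.001,"dy":-0.015,"dz":0,"wx":0,"wy":0,"wz":0}]'
```

```text
clock: 2.7
eef_pos: [646.7, -95.2, 27.7]
eef_rot: [-3.142, 0.0, 3.053]
wrist_force: [0.2, 0.3, -0.2]
finger_gap: 0.6
finger_force: 0.0
clock: 3.12
eef_pos: [644.6, -120.5, 27.8]
eef_rot: [-3.141, 0.001, 3.052]
wrist_force: [-0.8, -0.9, 0.3]
finger_gap: 0.5
finger_force: 0.0
clock: 3.53
eef_pos: [643.6, -134.7, 27.3]
eef_rot: [3.142, -0.0, 3.052]
wrist_force: [0.5, 1.0, 0.1]
finger_gap: 0.2
finger_force: 0.6
```

```bash
python3 -m inch '[{"gripper":0,"dx":0,"dy":-0.002,"dz":0,"wx":0,"wy":0,"wz":0},{"gripper":0,"dx":0,"dy":-0.004,"dz":0,"wx":0,"wy":0,"wz":0},{"gripper":0,"dx":-0.001,"dy":-0.006,"dz":0,"wx":0,"wy":0,"wz":0},{"gripper":0,"dx":-0.001,"dy":-0.008,"dz":0,"wx":0,"wy":0,"wz":0},{"gripper":0,"dx":-0.001,"dy":-0.01,"dz":0,"wx":0,"wy":0,"wz":0}]'
python3 -m inch '[{"gripper":0,"dx":0,"dy":-0.001,"dz":0,"wx":0,"wy":0,"wz":0},{"gripper":0,"dx":0,"dy":-0.002,"dz":0,"wx":0,"wy":0,"wz":0},{"gripper":0,"dx":0,"dy":-0.003,"dz":0,"wx":0,"wy":0,"wz":0},{"gripper":0,"dx":0,"dy":-0.004,"dz":0,"wx":0,"wy":0,"wz":0},{"gripper":0,"dx":0,"dy":-0.004,"dz":0,"wx":0,"wy":0,"wz":0}]'
python3 - <<'E'
from h import *
i=manip.camera("scene");cv2.imwrite("pics/s2.png",cv2.resize(i[185:325,285:470],None,fx=4,fy=4,interpolation=cv2.INTER_CUBIC))
E
```

```text
clock: 3.95
eef_pos: [642.5, -144.7, 27.2]
eef_rot: [-3.142, -0.0, 3.052]
wrist_force: [-0.0, 0.2, 0.6]
finger_gap: 0.8
finger_force: 0.4
clock: 4.37
eef_pos: [642.6, -148.7, 27.2]
eef_rot: [-3.141, -0.0, 3.052]
wrist_force: [-0.4, 0.3, -0.5]
finger_gap: 0.3
finger_force: 0.0
```

View pics/s2.png

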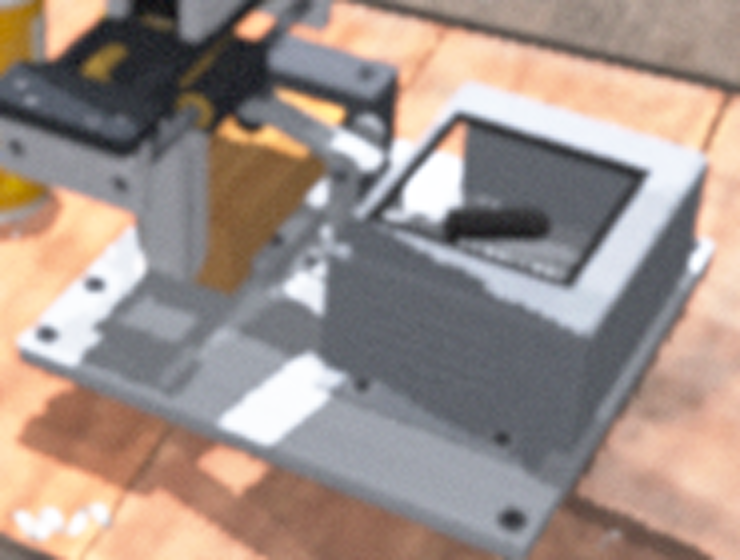

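The crop shows the fingers at (175, 240) on the block's left end and the block moving with them, now close to the guide block. I'll go on in small steps until the force rises.

```bash
python3 -m inch '[{"gripper":0,"dx":0,"dy":-0.001,"dz":0,"wx":0,"wy":0,"wz":0},{"gripper":0,"dx":0,"dy":-0.002,"dz":0,"wx":0,"wy":0,"wz":0},{"gripper":0,"dx":0,"dy":-0.003,"dz":0,"wx":0,"wy":0,"wz":0},{"gripper":0,"dx":0,"dy":-0.003,"dz":0,"wx":0,"wy":0,"wz":0},{"gripper":0,"dx":0,"dy":-0.003,"dz":0,"wx":0,"wy":0,"wz":0}]'
```

```text
clock: 4.83
eef_pos: [642.6, -151.6, 27.3]
eef_rot: [-3.141, 0.0, 3.052]
wrist_force: [0.1, 0.2, -0.2]
finger_gap: 0.6
finger_force: 0.0
```

```bash
python3 -m inch '[{"gripper":0,"dx":0,"dy":-0.001,"dz":0,"wx":0,"wy":0,"wz":0},{"gripper":0,"dx":0,"dy":-0.002,"dz":0,"wx":0,"wy":0,"wz":0},{"gripper":0,"dx":0,"dy":-0.002,"dz":0,"wx":0,"wy":0,"wz":0},{"gripper":0,"dx":0,"dy":-0.002,"dz":0,"wx":0,"wy":0,"wz":0},{"gripper":0,"dx":0,"dy":-0.002,"dz":0,"wx":0,"wy":0,"wz":0}]'
```

```text
clock: 5.25
eef_pos: [642.6, -153.6, 27.3]
eef_rot: [-3.142, 0.0, 3.052]
wrist_force: [-0.2, 0.7, 0.3]
finger_gap: 0.5
finger_force: 0.0
```

```bash
python3 -m inch '[{"gripper":0,"dx":0,"dy":-0.001,"dz":0,"wx":0,"wy":0,"wz":0},{"gripper":0,"dx":0,"dy":-0.002,"dz":0,"wx":0,"wy":0,"wz":0},{"gripper":0,"dx":0,"dy":-0.002,"dz":0,"wx":0,"wy":0,"wz":0},{"gripper":0,"dx":0,"dy":-0.002,"dz":0,"wx":0,"wy":0,"wz":0},{"gripper":0,"dx":0,"dy":-0.002,"dz":0,"wx":0,"wy":0,"wz":0}]'
```

```text
clock: 5.67
eef_pos: [642.8, -154.9, 27.3]
eef_rot: [3.141, 0.0, 3.052]
wrist_force: [1.3, 5.8, 0.3]
finger_gap: 0.2
finger_force: 2.7
```

```bash
python3 -m inch '[{"gripper":0,"dx":0,"dy":-0.001,"dz":0,"wx":0,"wy":0,"wz":0},{"gripper":0,"dx":0,"dy":-0.002,"dz":0,"wx":0,"wy":0,"wz":0},{"gripper":0,"dx":0,"dy":-0.002,"dz":0,"wx":0,"wy":0,"wz":0},{"gripper":0,"dx":0,"dy":-0.002,"dz":0,"wx":0,"wy":0,"wz":0},{"gripper":0,"dx":0,"dy":-0.002,"dz":0,"wx":0,"wy":0,"wz":0}]'
```

```text
clock: 6.08
eef_pos: [643.0, -155.0, 27.3]
eef_rot: [3.138, -0.0, 3.053]
wrist_force: [1.8, 17.4, 2.5]
finger_gap: 0.5
finger_force: 8.3
```

The block is home: the force rose to 17 N with no further travel, and the position is where it was expected. I'll back off, rise, and go over the window.

```bash
python3 -m inch '[{"gripper":0,"dx":0,"dy":0.004,"dz":0,"wx":0,"wy":0,"wz":0},{"gripper":0,"dx":0.001,"dy":0.014,"dz":0,"wx":0,"wy":0,"wz":0},{"gripper":0,"dx":0.002,"dy":0.024,"dz":0,"wx":0,"wy":0,"wz":0},{"gripper":0,"dx":0.002,"dy":0.026,"dz":0.03,"wx":0,"wy":0,"wz":0},{"gripper":0,"dx":0.002,"dy":0.026,"dz":0.07,"wx":0,"wy":0,"wz":0}]'
python3 -m inch '[{"gripper":0,"dx":0,"dy":0,"dz":0.035,"wx":0,"wy":0,"wz":0},{"gripper":0,"dx":0,"dy":0,"dz":0.06,"wx":0,"wy":0,"wz":0},{"gripper":0,"dx":-0.03,"dy":-0.02,"dz":0.06,"wx":0,"wy":0,"wz":0},{"gripper":0,"dx":-0.06,"dy":-0.035,"dz":0.06,"wx":0,"wy":0,"wz":0},{"gripper":0,"dx":-0.09,"dy":-0.05,"dz":0.06,"wx":0,"wy":0,"wz":0}]'
python3 -c "from cell import manip;print(manip.read_state()['eef_pos'])"
```

```text
clock: 6.5
eef_pos: [642.9, -129.7, 94.6]
eef_rot: [3.141, -0.007, 3.053]
wrist_force: [-0.0, 1.1, -0.5]
finger_gap: -0.1
finger_force: 0.0
clock: 6.92
eef_pos: [553.5, -181.3, 157.4]
eef_rot: [-3.141, 0.0, 3.053]
wrist_force: [0.2, 0.2, -0.5]
finger_gap: 0.5
finger_force: 0.0
[ 553.46495155 -181.34470109  157.36341734]
```

```bash
python3 -m inch '[{"gripper":0,"dx":-0.02,"dy":-0.014,"dz":0,"wx":0,"wy":0,"wz":0},{"gripper":0,"dx":-0.041,"dy":-0.028,"dz":-0.01,"wx":0,"wy":0,"wz":0},{"gripper":0,"dx":-0.041,"dy":-0.028,"dz":-0.04,"wx":0,"wy":0,"wz":0},{"gripper":0,"dx":-0.041,"dy":-0.028,"dz":-0.06,"wx":0,"wy":0,"wz":0},{"gripper":0,"dx":-0.041,"dy":-0.028,"dz":-0.06,"wx":0,"wy":0,"wz":0}]'
python3 - <<'E'
from h import *
i=manip.camera("scene");cv2.imwrite("pics/s3.png",cv2.resize(i[185:325,285:470],None,fx=4,fy=4,interpolation=cv2.INTER_CUBIC))
p=manip.read_state()["eef_pos"];print(p,(proj("scene",p)[0]-[285,185]+.375)*4)
E
```

```text
clock: 7.33
eef_pos: [511.8, -208.6, 93.9]
eef_rot: [3.14, -0.005, 3.052]
wrist_force: [0.4, 0.9, -0.3]
finger_gap: 0.2
finger_force: 0.0
[ 512.87199381 -208.84028469   96.09614327] [508.36947924 143.23292957]
```

View pics/s3.png

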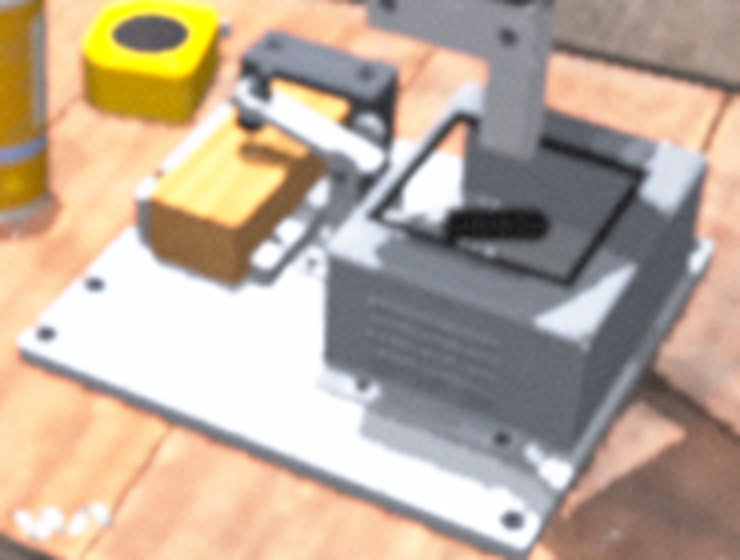

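The crop shows the block's right end meeting the guide block, at about (345, 100). The fingertips at (515, 150) are over the window, above the sleeve at (450–548, 205–240). Now I'll press down, slowly from contact.

```bash
python3 -m inch '[{"gripper":0,"dx":0,"dy":0,"dz":-0.008,"wx":0,"wy":0,"wz":0},{"gripper":0,"dx":0,"dy":0,"dz":-0.016,"wx":0,"wy":0,"wz":0},{"gripper":0,"dx":0,"dy":0,"dz":-0.024,"wx":0,"wy":0,"wz":0},{"gripper":0,"dx":0,"dy":0,"dz":-0.03,"wx":0,"wy":0,"wz":0},{"gripper":0,"dx":0,"dy":0,"dz":-0.034,"wx":0,"wy":0,"wz":0}]'
python3 -m inch '[{"gripper":0,"dx":0,"dy":0,"dz":-0.002,"wx":0,"wy":0,"wz":0},{"gripper":0,"dx":0,"dy":0,"dz":-0.004,"wx":0,"wy":0,"wz":0},{"gripper":0,"dx":0,"dy":0,"dz":-0.006,"wx":0,"wy":0,"wz":0},{"gripper":0,"dx":0,"dy":0,"dz":-0.008,"wx":0,"wy":0,"wz":0},{"gripper":0,"dx":0,"dy":0,"dz":-0.01,"wx":0,"wy":0,"wz":0}]'
```

```text
clock: 7.8
eef_pos: [513.5, -209.4, 62.7]
eef_rot: [3.142, -0.0, 3.052]
wrist_force: [-1.1, 0.8, 7.3]
finger_gap: 0.3
finger_force: 3.2
clock: 8.22
eef_pos: [513.7, -209.7, 53.6]
eef_rot: [-3.141, 0.0, 3.052]
wrist_force: [-1.6, 0.0, 4.8]
finger_gap: 0.2
finger_force: 2.4
```

```bash
python3 -m inch '[{"gripper":0,"dx":0,"dy":0,"dz":-0.002,"wx":0,"wy":0,"wz":0},{"gripper":0,"dx":0,"dy":0,"dz":-0.004,"wx":0,"wy":0,"wz":0},{"gripper":0,"dx":0,"dy":0,"dz":-0.006,"wx":0,"wy":0,"wz":0},{"gripper":0,"dx":0,"dy":0,"dz":-0.008,"wx":0,"wy":0,"wz":0},{"gripper":0,"dx":0,"dy":0,"dz":-0.01,"wx":0,"wy":0,"wz":0}]'
python3 -m inch '[{"gripper":0,"dx":0,"dy":0,"dz":-0.002,"wx":0,"wy":0,"wz":0},{"gripper":0,"dx":0,"dy":0,"dz":-0.003,"wx":0,"wy":0,"wz":0},{"gripper":0,"dx":0,"dy":0,"dz":-0.004,"wx":0,"wy":0,"wz":0},{"gripper":0,"dx":0,"dy":0,"dz":-0.005,"wx":0,"wy":0,"wz":0},{"gripper":0,"dx":0,"dy":0,"dz":-0.005,"wx":0,"wy":0,"wz":0}]'
```

```text
clock: 8.63
eef_pos: [513.4, -209.7, 43.5]
eef_rot: [-3.141, -0.0, 3.052]
wrist_force: [-4.9, 0.3, 6.5]
finger_gap: 0.6
finger_force: 3.1
clock: 9.05
eef_pos: [513.3, -209.6, 38.3]
eef_rot: [-3.141, -0.001, 3.052]
wrist_force: [-2.5, 0.1, 3.5]
finger_gap: 0.3
finger_force: 1.6
```

```bash
python3 -m inch '[{"gripper":0,"dx":0,"dy":0,"dz":-0.001,"wx":0,"wy":0,"wz":0},{"gripper":0,"dx":0,"dy":0,"dz":-0.002,"wx":0,"wy":0,"wz":0},{"gripper":0,"dx":0,"dy":0,"dz":-0.002,"wx":0,"wy":0,"wz":0},{"gripper":0,"dx":0,"dy":0,"dz":-0.002,"wx":0,"wy":0,"wz":0},{"gripper":0,"dx":0,"dy":0,"dz":-0.002,"wx":0,"wy":0,"wz":0}]'
```

```text
clock: 9.47
eef_pos: [513.6, -209.7, 37.4]
eef_rot: [-3.141, 0.0, 3.052]
wrist_force: [-9.3, 2.5, 17.5]
finger_gap: 0.6
finger_force: 8.4
```

```bash
python3 -m inch '[{"gripper":0,"dx":0,"dy":0,"dz":-0.001,"wx":0,"wy":0,"wz":0},{"gripper":0,"dx":0,"dy":0,"dz":-0.0015,"wx":0,"wy":0,"wz":0},{"gripper":0,"dx":0,"dy":0,"dz":-0.0015,"wx":0,"wy":0,"wz":0},{"gripper":0,"dx":0,"dy":0,"dz":-0.0015,"wx":0,"wy":0,"wz":0},{"gripper":0,"dx":0,"dy":0,"dz":-0.0015,"wx":0,"wy":0,"wz":0}]'
python3 -m inch '[{"gripper":0,"dx":0,"dy":0,"dz":0.006,"wx":0,"wy":0,"wz":0},{"gripper":0,"dx":0,"dy":0,"dz":0.026,"wx":0,"wy":0,"wz":0},{"gripper":0,"dx":0,"dy":0,"dz":0.056,"wx":0,"wy":0,"wz":0},{"gripper":0,"dx":0,"dy":0,"dz":0.09,"wx":0,"wy":0,"wz":0},{"gripper":0,"dx":0,"dy":0,"dz":0.125,"wx":0,"wy":0,"wz":0}]'
python3 -m inch '[{"gripper":0,"dx":0,"dy":0,"dz":0.02,"wx":0,"wy":0,"wz":0},{"gripper":0,"dx":0,"dy":0,"dz":0.04,"wx":0,"wy":0,"wz":0},{"gripper":0,"dx":0,"dy":0,"dz":0.04,"wx":0,"wy":0,"wz":0},{"gripper":0,"dx":0,"dy":0,"dz":0.04,"wx":0,"wy":0,"wz":0},{"gripper":0,"dx":0,"dy":0,"dz":0.04,"wx":0,"wy":0,"wz":0}]'
python3 - <<'E'
from h import *
i=manip.camera("scene");cv2.imwrite("pics/s4.png",cv2.resize(i[185:325,285:470],None,fx=4,fy=4,interpolation=cv2.INTER_CUBIC))
E
```

```text
clock: 9.88
eef_pos: [513.7, -209.8, 37.1]
eef_rot: [-3.141, 0.001, 3.052]
wrist_force: [-15.4, 4.7, 32.9]
finger_gap: 0.3
finger_force: 16.2
clock: 10.3
eef_pos: [513.3, -209.3, 160.8]
eef_rot: [3.141, -0.001, 3.052]
wrist_force: [-0.5, -0.6, -0.1]
finger_gap: 0.2
finger_force: 0.0
clock: 10.72
eef_pos: [513.3, -209.3, 198.5]
eef_rot: [3.141, -0.001, 3.052]
wrist_force: [-0.3, -0.3, 0.0]
finger_gap: 0.4
finger_force: 0.0
```

View pics/s4.png

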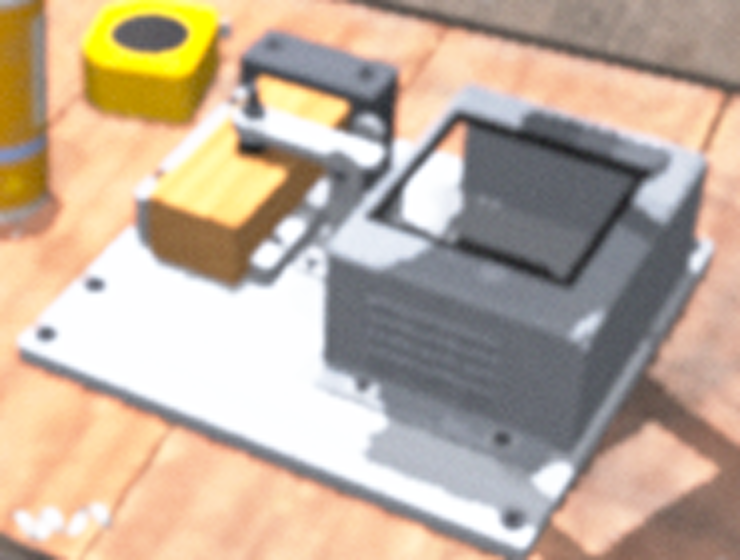

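The crop shows the clamp arm level with its pad on the block at (250, 145), the lever down out of sight below the window, and the block still against the guide block. The robot is clear, so I'll hand the job in.

```bash
python3 -c "from cell import manip;print(manip.sign_off())"
```

```text
the job is handed in; nothing more can be done
None
```

The jig is ready and handed in at about 11 s: the block sits home against the guide block and the clamp lever is fully down on its stop, with the pad on the block. I saw no sign of contact with the guard or the things round the jig, though `sign_off()` returned no verdict.

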